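Start a check of the roaster's temperature probe

TASK

Start a check of the blue-capped temperature probe: take it out of the wooden rack, push it down into the well of the calibrator until its head rests on the metal block, and let go of it. Then hold the green start button fully down for about a second and let it spring back up, leaving the probe in the well. Do not press the red stop button, and leave the black-capped spare probe and the other things on the bench where they are.

Things in the scene. Friction and masses are not known exactly. Their poses are not given: they have to be found in the camera images.
- probe: the probe to check: a thin steel rod, 6 mm diameter and 55 mm long with a tapered tip (last 8 mm narrows to 2.4 mm), under a cylindrical head 24 mm in diameter and 45 mm high, grey with a bright blue cap. Origin at the rod's tip; +z runs up along the rod: the head spans 55 to 100 mm from the origin. It starts upright in one of the two end holes of the rack, its head resting on the rack's top. 60 g
- spare: the spare probe: same shape, size and origin, head and cap all black; it stands in the rack's other end hole
- rack: fixed light-wood block, 60 (x) x 170 (y) x 70 (z) mm, with three vertical holes of 10 mm diameter, 62 mm deep, in its top at y = -60, 0 and +60 mm; the middle one is empty. Origin at the centre of its underside
- calibrator: fixed white benchtop case, 170 (x) x 220 (y) x 85 (z) mm, origin at the centre of its underside, z up. In its top at (20, 60) mm sits a 50 mm square brass block, 89 mm high, with the well. On a blue panel are the green start button at (-42, -10) mm and the red stop button at (-42, -75) mm. A black display 50 x 90 mm, up to 30 mm above the case, is centred at (52, -55) mm
- well_mouth (a point): centre of the well's mouth on the top of the brass block; z up. The well is a vertical round hole of 9 mm diameter, 65 mm deep, so a probe pushed home has its tip 55 mm below this point and its head on the block
- start_top (a point): centre of the top of the green start button's plunger (28 mm diameter, in a black housing 44 mm across and 12 mm high above the case; the top stands 10 mm above the housing when up). It moves with the plunger, straight down
- start (a joint): travel of the green start button: 0 m up, 0.006 m fully down; springs back by itself; about 5 N holds it fully down
- stop_top (a point): centre of the top of the red stop button, same size as the green one
- stop (a joint): travel of the red stop button: 0 m up, 0.006 m fully down
- tin: small open steel sample tin, 60 mm diameter, 50 mm high, standing behind the rack; origin at the centre of its underside
- jar: amber glass jar with black cap, 72 mm diameter, 110 mm high, at the back; origin at the centre of its underside
- bowl: white cupping bowl, 100 mm diameter, 55 mm high, at the back; origin at the centre of its underside
- brush: bench brush lying at the back right
- caddy: dark blue coffee box, 70 x 100 x 160 mm, at the left; origin at the centre of its underside
Things that resemble listed ones, but are neither listed nor needed, are in the scene too. Of the things like the probe, leave any that is turquoise or white; of the rest the smaller one is meant.

How it is judged (in metres and radians):
On the way, in this order (a step that is already met when the one before it is completed fails the run):
1. the blue-capped probe is fully home in the well and let go, with the start button up (horizontal distance between probe and well_mouth below 0.004 m and z of probe in the frame of well_mouth below -0.051 m and angle between probe's own z axis and vertical below 0.08 rad and contact force between the fingers and probe below 0.3 N and value of joint start below 0.0015 m), for 0.2 s.
2. the green start button is held fully down (at least 5 mm of its 6 mm) for 0.6 s, with the probe home (horizontal distance between probe and well_mouth below 0.004 m and z of probe in the frame of well_mouth below -0.051 m and angle between probe's own z axis and vertical below 0.08 rad and value of joint start above 0.005 m), for 0.6 s.
At the end, for the whole second after the job is handed in: The blue-capped probe rests in the well (tip within 4 mm of the well's axis and at least 51 mm below its mouth, upright within 0.08 rad), still, and both buttons are up (within 1 mm) (horizontal distance between probe and well_mouth below 0.004 m and z of probe in the frame of well_mouth below -0.051 m and angle between probe's own z axis and vertical below 0.08 rad and linear speed of probe below 0.02 m/s and value of joint each of start, stop below 0.001 m); the robot touches nothing.
It fails at once if the red stop button is pressed (over 3 mm) (value of joint stop above 0.003 m).
It fails at once if the spare probe is moved more than 15 mm (distance of spare from where it was at the start of the episode above 0.015 m).
It fails at once if the tin, jar, bowl, brush or blue box is moved more than 30 mm (distance of any of tin, jar, bowl, brush, caddy from where it was at the start of the episode above 0.03 m).
It also fails if it takes over 53 s, if anything falls off the work surface, if the arm or the gripper's body presses on something with over 40 N, if the wrist force passes 120 N, or if a joint passes its speed limit or range.

ROBOT

A 7-joint arm with a two-finger parallel gripper is mounted at the origin on the work surface. World frame = base frame: x ahead of the robot, y to its left, z up, the work surface at z = 0. Lengths are in m, angles in degrees, forces in N, time in s.
With the tool pointing down it reaches from about 0.4 to 0.85 m from the base axis. Payload 4.5 kg.
Tool frame: the origin (TCP) lies at the centre of the arm's flange, where the gripper is bolted on; the fingertips stand 173 mm ahead of it and the grasp point (between the pads) lies 155 mm ahead of it; z points along the fingers, y is the line along which they close (so a half turn about z gives the same grasp; the last joint's range is limited). The gripper opens to 85 mm and grips with 20 to 120 N. Pads are 22 mm wide; open, the fingers measure 114 mm over their backs; the gripper's body (76 mm by 85 mm) begins 54 mm behind the grasp point. The pads swing forward as they close: fully open they stand 13 mm farther back than shut.
Start: joints at [-66.188, 39.483, -11.15, 89.685, 9.013, 51.709, -12.324], TCP at [0.233, 0.58, 0.405] pointing down, gripper open.
Joint ranges: [-172.22, 172.22], [-26.19, 119.32], [-84.43, 86.54], [7.71, 146.69], [-57.33, 237.33], [2.42, 119.75], [-152.13, 152.13]. Speed limits (degrees/s): [147.25, 147.25, 180, 180, 180, 180, 180].

INTERFACE

Orientations are given as [roll, pitch, yaw] about the fixed x, y, z axes, in that order (R = Rz(yaw) Ry(pitch) Rx(roll)).
In Python, from rig import bot, set_gripper, viewer, hand_in, nets gives the robot as it stands. Calls block until the motion is done:
- bot.move_ptp(position, orientation): joint-space move of the TCP to a pose.
- bot.move_linear(position, frame=None, max_speed=0.15): straight line of the TCP; frame=None keeps the orientation; max_speed is the mean speed in m/s.
- bot.movej(angles): joint-space move.
- set_gripper(opening, strength=None): finger opening in m; strength is the grip in N (None keeps the last); returns when the fingers have stopped.
- bot.sleep(seconds).
- bot.ik(position, orientation): joint angles nearest the present ones, or None.
- bot.state(): the state.
- viewer.snapshot(name): name is "scene" or "top" or "wrist"; returns a dict with "color" (384x512x3 uint8, blue, green, red), "range_z" (384x512 float32, m along the optical axis (not along the pixel's ray), 0 where there is no reading), "K" (3x3 intrinsics, pixels), "T" (4x4, takes a point from camera to world coordinates); the wrist camera has in their place "tool_from_camera" (4x4, takes a point from camera to tool coordinates, whose origin is the TCP and whose axes are the flange's). Camera axes: x right, y down, z forward; pixel columns grow to the right and rows downward; lengths in m; the calibration is good to about 2 mm. The wrist camera is an equidistant fisheye: a pixel r from the principal point sees the ray r / f radians off the axis. A picture is of the moment at which its call begins: read the wrist's pose just before it.
A pose or a line that the arm cannot do raises bot.IKError and nothing moves.
- hand_in(): hands the job in; it is judged then, once.
Trained networks look in the newest picture that a camera, given by its name, has taken for a name from the list of things; names that differ only in an ending like _2 or _b are one class to them, and where a whole thing is asked for, a point or a joint stands for the part that bears it (a point fixed in the world has none). Each returns a list of dicts, best first, with "conf" (0 to 1); they miss things now and then, are a little off and sometimes report something else, mostly with a low value. They report only what shows in the picture. A call takes as long as a camera call. They do not tell look-alikes from the thing itself.
- nets.regions_of(camera, query): "region" (384x512 bool, what is visible of it) and "bbox" ([left, top, width, height] in pixels, round what is visible of it).
The state is a dict: "t": time; "joint_pos": joint angles; "joint_vel": joint speeds; "tau": joint torques, N m; "tcp_pos": TCP position; "orientation": TCP orientation; "force": force on the tool from outside, world axes, zero at the start; "ft_torque": the same for the moment, N m; "width": finger opening in m; "finger_force": force on a finger pad.
Only numpy, scipy, OpenCV 4.12 (cv2) and the standard library are available. Lean on these libraries where they do the work, as an engineer would, in place of code of your own. Each camera call takes 0.05 s, during which the arm holds its last target. There are 200 camera calls.

## Working session

There is one attempt and no reset: what is moved stays moved. The work goes in short steps, each a Python script; the robot and the scene stay as the last script left them, time stands still between calls to the robot, and variables do not carry over. Pictures are saved under pics/ and viewed, at most 10 in all, crops included, and the job is handed in when it is done.

```bash
ls; mkdir -p pics
cat > h.py <<'E'
import numpy as np, cv2
from rig import bot,set_gripper,viewer,hand_in,nets
def cloud(s):
    z=s["range_z"].astype(float);K=s["K"];v,u=np.mgrid[:384,:512]
    P=np.stack([(u-K[0,2])/K[0,0]*z,(v-K[1,2])/K[1,1]*z,z],-1)
    W=P@s["T"][:3,:3].T+s["T"][:3,3];W[z==0]=np.nan
    return W
E
python3 - <<'E'
from h import *
a=viewer.snapshot("scene");b=viewer.snapshot("top")
np.savez("s0.npz",sc=cloud(a),tc=cloud(b),si=a["color"],ti=b["color"])
cv2.imwrite("pics/scene.png",cv2.resize(a["color"],(768,576)));cv2.imwrite("pics/top.png",cv2.resize(b["color"],(768,576)))
for c,s in(("scene",a),("top",b)):
  W=cloud(s)
  for q in("probe","rack","calibrator","start_top","stop_top"):
    for d in nets.regions_of(c,q)[:5]:
      p=W[d["region"]]; print(c,q,round(d["conf"],2),d["bbox"],np.nanmedian(p,0).round(3),np.nanpercentile(p,[2,98],axis=0).round(3).tolist())
print(bot.state())
E
```

```text
pics
scene probe 0.68 [165.4, 289.8, 16.0, 22.6] [ 0.56  -0.329  0.083] [[0.51, -0.34, -0.002], [0.568, -0.283, 0.102]]
scene probe 0.59 [181.3, 253.8, 12.2, 19.0] [ 0.534 -0.244  0.104] [[0.518, -0.252, 0.072], [0.541, -0.23, 0.117]]
scene probe 0.59 [141.7, 230.0, 18.9, 36.5] [ 0.431 -0.25   0.126] [[0.411, -0.262, 0.036], [0.441, -0.233, 0.148]]
scene probe 0.59 [142.3, 274.2, 14.6, 33.6] [ 0.505 -0.344  0.112] [[0.438, -0.356, -0.0], [0.515, -0.288, 0.135]]
scene rack 0.87 [172.1, 239.8, 67.2, 55.6] [ 0.558 -0.198  0.066] [[0.503, -0.269, 0.007], [0.595, -0.117, 0.073]]
scene calibrator 0.75 [245.7, 152.7, 64.7, 73.9] [0.589 0.106 0.084] [[0.481, 0.027, 0.012], [0.684, 0.262, 0.114]]
scene start_top 0.43 [263.2, 172.0, 7.1, 4.2] [0.542 0.127 0.105] [[0.532, 0.116, 0.097], [0.551, 0.141, 0.109]]
scene stop_top 0.62 [260.8, 185.7, 8.5, 11.0] [0.565 0.067 0.105] [[0.551, 0.056, 0.088], [0.578, 0.092, 0.11]]
scene stop_top 0.43 [295.8, 235.9, 33.1, 33.8] [0.766 0.002 0.031] [[0.727, -0.061, 0.003], [0.815, 0.031, 0.056]]
top probe 0.56 [359.2, 221.9, 10.3, 6.1] [ 0.526 -0.23   0.113]
[... 722 characters left out ...]

{'t': 0.6, 'joint_pos': array([-66.18879398,  39.48122717, -11.15010419,  89.68585933,
         9.01267923,  51.70800692, -12.32248909]), 'joint_vel': array([ 0.02252725, -0.13518279, -0.00340129, -0.03630996,  0.15048293,
        0.02881096,  0.00627478]), 'tau': array([ 9.14065204e-04, -5.39296818e+01, -1.26580451e+00, -1.58817744e+01,
        1.00202797e-02,  1.61163567e-03,  1.60401868e-05]), 'tcp_pos': array([0.23283821, 0.58001809, 0.40472736]), 'orientation': array([ 1.79993719e+02, -1.01532121e-03,  1.58128901e+02]), 'force': array([-0.55341301,  0.20933155, -0.84929369]), 'ft_torque': array([ 0.00918045,  0.03300732, -0.02232123]), 'finger_force': 0.0, 'width': 0.08506636735579604}
```

View pics/scene.png

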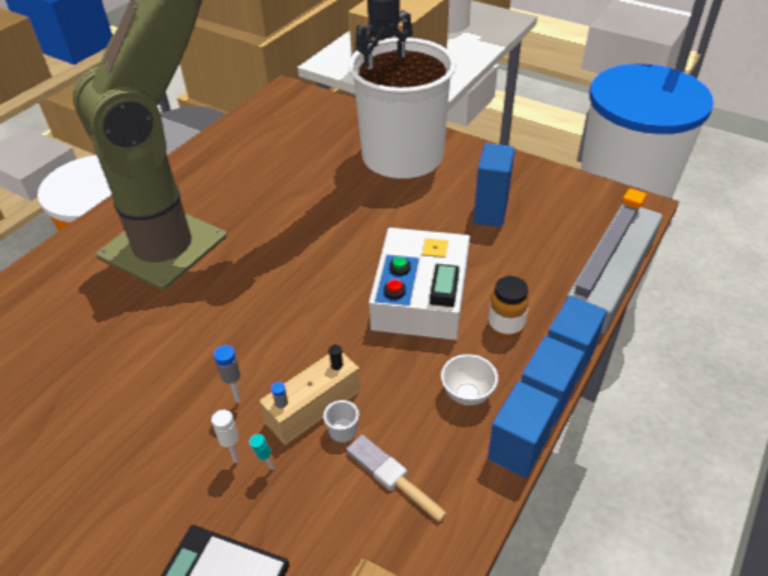

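View pics/top.png

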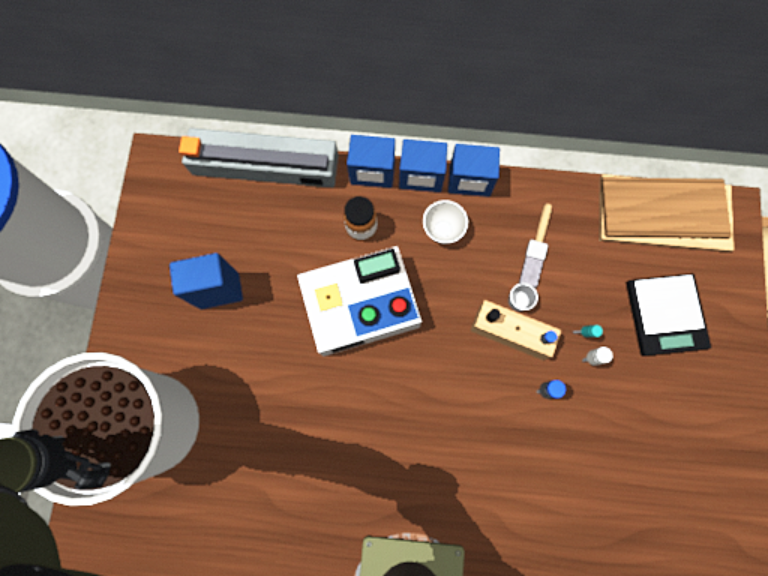

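Candidates for the probe (top view, 768 px picture):
- Blue-capped in the rack's right end hole at (549,338).
- Larger blue-capped one standing outside the rack at (556,389).
- White one at (600,356) and turquoise one at (593,331).

The one in the rack fits: it is in an end hole and is the smaller blue-capped one. The black spare is at (493,315). I'll confirm this in one crop and measure.

Run:
```python
from h import *
d=np.load("s0.npz")
cv2.imwrite("pics/crop.png",np.hstack([cv2.resize(d["si"][220:320,130:250],(480,400),interpolation=2),cv2.resize(d["ti"][190:270,310:410],(320,400),interpolation=2)[:, :]]))
for n in "ts":
  W=d[n+"c"];im=d[n+"i"]
  x,y,z=W[...,0],W[...,1],W[...,2]
  hsv=cv2.cvtColor(im,cv2.COLOR_BGR2HSV);H,S=hsv[...,0],hsv[...,1]
  reg=(abs(x-.55)<.09)&(abs(y+.175)<.1)
  def rect(m): 
    r=cv2.minAreaRect(np.float32(W[m][:,:2]));return np.round(r[0],4),np.round(r[1],4),round(r[2],2),m.sum()
  print(n,"rack",rect(reg&(abs(z-.07)<.004)))
  for c in((.528,-.232),(.57,-.12)):
    m=(np.hypot(x-c[0],y-c[1])<.04)&(z>.108)&(z<.122)
    if m.any(): print(" head",rect(m),np.median(W[m],0).round(4),W[m].mean(0).round(4))
  cal=(abs(x-.57)<.16)&(abs(y-.155)<.16)
  print(" cal",rect(cal&(abs(z-.085)<.0035)))
  b=cal&(H>18)&(H<35)&(S>110)&(z>.08);print(" brass",rect(b),W[b].mean(0).round(4))
  for nm,mm in(("green",(H>45)&(H<75)&(S>150)&(z>.098)),("red",((H<6)|(H>174))&(S>150)&(z>.098))):
    mm=mm&cal
    if mm.any(): print(" ",nm,rect(mm),W[mm].mean(0).round(4),W[mm][:,2].max())
  bm=(np.hypot(x-.23,y-.58)<.25)&(z<.35)&(z>.1)&(H<180)&(im.min(2)>150)
  if bm.any(): print(" bucket z",np.percentile(z[bm],[50,90,98]))
```

```text
t rack (array([ 0.547 , -0.1782]), array([0.1703, 0.0613]), 73.46, np.int64(827))
 head (array([ 0.5285, -0.2342]), array([0.022 , 0.0228]), 0.23, np.int64(52)) [ 0.5296 -0.2336  0.1157] [ 0.5293 -0.2345  0.1151]
 head (array([ 0.5643, -0.1204]), array([0.0212, 0.0188]), 2.58, np.int64(49)) [ 0.5645 -0.12    0.1154] [ 0.5643 -0.1201  0.1151]
 cal (array([0.6072, 0.1717]), array([0.2363, 0.22  ]), 22.3, np.int64(2473))
 brass (array([0.5887, 0.165 ]), array([0.0509, 0.164 ]), 14.71, np.int64(43)) [0.5746 0.2152 0.0895]
  green (array([0.5425, 0.1325]), array([0.0254, 0.0267]), 49.22, np.int64(32)) [0.5425 0.1324 0.1058] 0.11098562324340477
  red (array([0.567 , 0.0732]), array([0.0266, 0.0272]), 52.47, np.int64(66)) [0.5665 0.0734 0.1064] 0.11121608437528963
 bucket z [0.25304018 0.25660285 0.2581085 ]
s rack (array([ 0.546, -0.182]), array([0.1703, 0.0648]), 73.5, np.int64(1001))
 head (array([ 0.5294, -0.2399]), array([0.0223, 0.0217]), 74.98, np.int64(68)) [ 0.5307 -0.241   0.1137] [ 0.5299 -0.2408  0.1138]
 head (array([ 0.5641, -0.1246]), array([0.0211, 0.0228]), 34.08, np.int64(60)) [ 0.5642 -0.1258  0.1132] [ 0.5645 -0.1259  0.1134]
 cal (array([0.6018, 0.166 ]), array([0.231 , 0.2255]), 23.06, np.int64(1849))
 brass (array([0.571 , 0.2179]), array([0.0458, 0.0535]), 20.9, np.int64(162)) [0.5713 0.2173 0.0877]
  green (array([0.5424, 0.1277]), array([0.0256, 0.0198]), 65.11, np.int64(43)) [0.543  0.1258 0.1046] 0.1091164496367264
  red (array([0.5657, 0.0673]), array([0.0267, 0.0245]), 10.97, np.int64(61)) [0.5666 0.0662 0.1049] 0.11094567815795442
 bucket z [0.20036247 0.2534485  0.25639984]
```

View pics/crop.png

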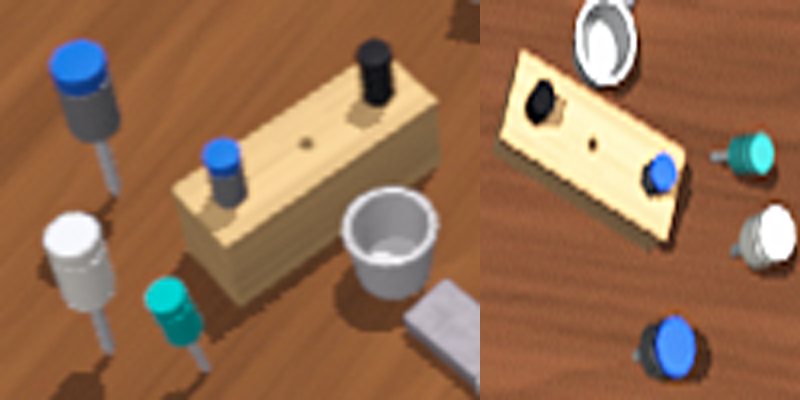

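The crop confirms it: the small blue-capped probe is in the rack, the larger blue one stands outside it, and the black spare is at the rack's far end. Next I'll lift out of the bucket and look with the wrist camera.

Run:
```python
from h import *
bot.move_linear([.233,.58,.50])
best=None
for yaw in range(-180,180,15):
  qs=[bot.ik([*p,z],[180,0,yaw]) for p in((.5295,-.237),(.572,.217),(.5425,.13)) for z in (.25,.40)]
  print(yaw,[None if q is None else int(q[6]) for q in qs])
print(viewer.snapshot("wrist")["tool_from_camera"].round(3),viewer.snapshot("wrist")["K"].round(1))
```

```text
-180 [80, 102, 45, 52, 49, 59]
-165 [90, 114, 57, 65, 60, 72]
-150 [101, 126, 69, 77, 71, 83]
-135 [112, 138, 81, 89, 83, 95]
-120 [125, 150, 92, 101, 94, 107]
-105 [138, -125, 103, 113, 105, 119]
-90 [152, -110, 115, 126, 117, 131]
-75 [-95, -95, 128, 138, 129, 143]
-60 [-80, -80, 140, 151, 141, -117]
-45 [-65, -74, -114, -112, -99, -102]
-30 [-50, -59, -99, -97, -84, -87]
-15 [-69, -54, -100, -105, -93, -98]
0 [-58, -40, -88, -93, -79, -85]
15 [-45, -27, -76, -81, -67, -73]
30 [-32, -14, -65, -69, -55, -60]
45 [-20, -2, -55, -57, -45, -48]
60 [-8, 9, -44, -46, -34, -36]
75 [2, 21, -33, -34, -24, -24]
90 [14, 34, -22, -21, -14, -12]
105 [25, 46, -10, -9, -3, 0]
120 [36, 58, 0, 2, 6, 11]
135 [47, 69, 11, 15, 17, 23]
150 [58, 80, 22, 27, 27, 35]
165 [69, 91, 34, 40, 38, 47]
[[ 0.    -0.946 -0.323  0.083]
 [ 1.     0.     0.    -0.   ]
 [-0.    -0.323  0.946  0.03 ]
 [ 0.     0.     0.     1.   ]] [[297.3   0.  256.8]
 [  0.  297.3 194.5]
 [  0.    0.    1. ]]
```

```bash
cat >> h.py <<'E'
from scipy.spatial.transform import Rotation as R
YAW=73.5; O=[180,0,YAW]
def wrist():
    st=bot.state(); s=viewer.snapshot("wrist")
    T=np.eye(4);T[:3,:3]=R.from_euler("xyz",st["orientation"],degrees=True).as_matrix();T[:3,3]=st["tcp_pos"]
    s["Tw"]=T@s["tool_from_camera"];return s
def onplane(s,uv,z):
    "world points where pixel rays (equidistant fisheye) meet height z"
    K=s["K"];d=(np.atleast_2d(uv)-K[:2,2])/K[0,0];t=np.linalg.norm(d,axis=1,keepdims=True)
    ray=np.hstack([d*np.sinc(t/np.pi),np.cos(t)])@s["Tw"][:3,:3].T
    o=s["Tw"][:3,3];return o+ray*((z-o[2])/ray[:,2])[:,None]
def blobs(mask):
    n,l,st,c=cv2.connectedComponentsWithStats(mask.astype(np.uint8));return [(st[i,4],c[i],l==i) for i in range(1,n) if st[i,4]>5]
E
python3 - <<'E'
from h import *
bot.move_ptp([.5295,-.237,.42],O)
a=wrist();print(bot.state()["tcp_pos"])
bot.move_ptp([.572,.217,.394],O)
b=wrist();print(bot.state()["tcp_pos"],bot.state()["t"])
import pickle;pickle.dump((a,b),open("w.pkl","wb"))
cv2.imwrite("pics/w.png",cv2.resize(np.hstack([a["color"],b["color"]])[:, :],(800,300)))
for s,z,nm in((a,.115,"probe"),(b,.089,"well"),(b,.107,"btn")):
  h=cv2.cvtColor(s["color"],cv2.COLOR_BGR2HSV);H,S,V=cv2.split(h)
  m={"probe":(H>100)&(H<120)&(S>150)&(V>60),"well":(H>18)&(H<35)&(S>110),"btn":(H>45)&(H<75)&(S>150)&(V>60)}[nm]
  for ar,c,k in sorted(blobs(m),key=lambda q:-q[0])[:4]:
    v,u=np.nonzero(k);P=onplane(s,np.c_[u,v],z)
    r=cv2.minAreaRect(np.float32(P[:,:2]));print(nm,ar,c.round(1),np.round(r[0],4),np.round(r[1],4),round(r[2],1),np.round(cv2.minEnclosingCircle(np.float32(P[:,:2]))[0],4))
    if nm=="well":
      hull=cv2.fillConvexPoly(np.zeros(k.shape,np.uint8),cv2.convexHull(np.int32(np.c_[u,v])),1)>0
      for q in blobs(cv2.erode((hull).astype(np.uint8),np.ones((5,5)))>0)[:0]: pass
      for ar2,c2,k2 in blobs(hull&~k):
        print("   hole",ar2,c2.round(1),onplane(s,c2,z)[0].round(4))
E
```

```text
[ 0.52995791 -0.23614175  0.41995413]
[0.57257421 0.2150382  0.39431495] 6.3167
probe 1418 [479.4  13.3] [ 0.8343 -0.1103] [0.1202 0.032 ] 0.6 [ 0.8346 -0.1093]
probe 323 [184.2  65.4] [ 0.499  -0.1074] [0.0124 0.024 ] 69.3 [ 0.499  -0.1079]
well 2420 [254.9 175.9] [0.5735 0.2222] [0.0491 0.0493] 22.2 [0.5737 0.2218]
   hole 101 [254.8 176.9] [0.5734 0.2219 0.089 ]
```

View pics/w.png

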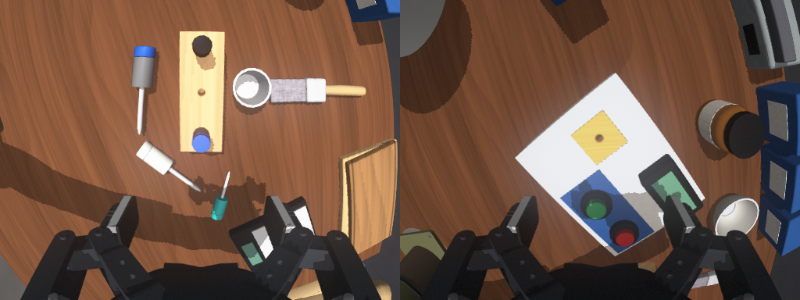

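The wrist views show the probe in the rack at about (257,182) full-resolution pixels and the well at (255,177). The small blue cap was lost to the colour mask, so I'll redo that from the saved images.

Run:
```python
from h import *
import pickle;a,b=pickle.load(open("w.pkl","rb"))
st=bot.state();print(st["tcp_pos"],st["orientation"],st["joint_vel"].round(2))
for s,z,nm,box in((a,.115,"probe",(160,205,235,280)),(a,.115,"spare",(40,75,235,280)),(a,.07,"midhole",(105,130,245,270)),(b,.107,"btn",(230,300,210,290)),(b,.107,"red",(270,340,250,330))):
  h=cv2.cvtColor(s["color"],cv2.COLOR_BGR2HSV).astype(int);H,S,V=h[...,0],h[...,1],h[...,2]
  m={"probe":(H>100)&(H<125)&(S>110),"spare":V<60,"midhole":V<130,"btn":(H>45)&(H<85)&(S>110),"red":((H<8)|(H>172))&(S>150)}[nm]
  w=np.zeros_like(m);w[box[0]:box[1],box[2]:box[3]]=1
  for ar,c,k in sorted(blobs(m&w),key=lambda q:-q[0])[:2]:
    v,u=np.nonzero(k);P=onplane(s,np.c_[u,v],z)
    r=cv2.minAreaRect(np.float32(P[:,:2]));print(nm,ar,c.round(1),P.mean(0)[:2].round(4),np.round(r[0],4),np.round(r[1],4),round(r[2],1),np.round(cv2.minEnclosingCircle(np.float32(P[:,:2]))[0],4))
```

```text
[0.57257421 0.2150382  0.39431495] [1.79942449e+02 4.21791439e-02 7.33245357e+01] [ 0.12  0.01 -0.3  -0.   -0.13  0.07 -0.12]
probe 405 [257.1 183.4] [ 0.5311 -0.2354] [ 0.5309 -0.2355] [0.0211 0.0213] 73.6 [ 0.531  -0.2355]
btn 381 [250.8 269.9] [0.5426 0.1337] [0.5424 0.1334] [0.025 0.024] 49.5 [0.5421 0.1342]
red 330 [287.6 305.9] [0.5672 0.0748] [0.5671 0.0745] [0.0239 0.0261] 71.4 [0.567  0.0747]
```

```bash
cat >> h.py <<'E'
def goto(p,speed=.15,tol=.0005,n=3):
    p=np.array(p,float);c=p.copy()
    bot.move_linear(c,frame=None,max_speed=speed)
    for _ in range(n):
        bot.sleep(.15);e=p-bot.state()["tcp_pos"]
        if np.linalg.norm(e)<tol: break
        c=c+np.clip(e,-.003,.003);bot.move_linear(c,max_speed=.03)
    return p-bot.state()["tcp_pos"]
def f(): return bot.state()["force"].round(1)
E
python3 - <<'E'
from h import *
set_gripper(.06,40)
bot.move_ptp([.531,-.2355,.33],O)
print(goto([.531,-.2355,.33]),f(),bot.state()["orientation"])
print(goto([.531,-.2355,.25],.1),f())
set_gripper(0.0,40);st=bot.state();print(st["width"],st["finger_force"],f(),st["tcp_pos"])
bot.move_linear([.531,-.2355,.41],max_speed=.12)
st=bot.state();print(st["width"],st["finger_force"],f(),st["tcp_pos"],st["orientation"],st["t"])
s=wrist();cv2.imwrite("pics/g.png",s["color"][150:384,100:412]);print(st["t"])
E
```

```text
[-1.39707701e-04 -2.94343448e-04 -2.33111688e-05] [-0.4 -0.2  0.2] [ 1.79997040e+02 -1.44563637e-03  7.35295226e+01]
[1.38602291e-05 7.15928443e-06 9.57192315e-05] [-0.9 -0.4 -0.5]
0.023063616448967723 39.11648601293564 [-0.4  0.   1.1] [ 0.53101772 -0.23553923  0.25003345]
0.02279047207766608 39.15164887905121 [ 0.7  0.1 -0.2] [ 0.53079238 -0.23532073  0.40925075] [-1.79905725e+02 -1.14770799e-02  7.35024954e+01] 12.575
12.575
```

View pics/g.png

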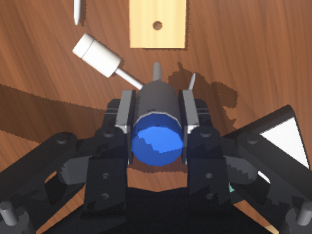

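The crop shows the probe gripped squarely: blue cap at (157,138), rod tip at (157,65). Now I'll carry it to the well and lower it while watching the force.

Run:
```python
from h import *
x,y=.5734,.2219
bot.move_linear([x,y,.41],max_speed=.25)
print(goto([x,y,.335]))   # tip ~ .100
f0=bot.state()["force"];st=bot.state();print(f0,st["orientation"],st["width"])
s=wrist();cv2.imwrite("pics/ins.png",cv2.resize(s["color"][120:320,150:362],(636,600)))
z=.335
while z>.2685:
    z-=.004 if z>.276 else .0015
    bot.move_linear([x,y,z],max_speed=.05)
    st=bot.state();d=st["force"]-f0
    print(round(z,4),st["tcp_pos"].round(4),d.round(1))
    if d[2]>6 or np.hypot(*d[:2])>8: break
print(st["t"])
```

```text
[3.37713443e-05 2.83611191e-05 1.36403301e-04]
[-0.09528606 -0.68589086 -0.58985653] [-1.79996615e+02  2.51579087e-03  7.35007838e+01] 0.02332580149686939
0.331 [0.5732 0.2219 0.3306] [ 0.7  0.3 -0.1]
0.327 [0.5733 0.2219 0.3266] [ 0.2  0.6 -0.8]
0.323 [0.5733 0.2219 0.3227] [0.6 0.4 0.4]
0.319 [0.5733 0.2219 0.3187] [ 0.1 -0.1 -0.5]
0.315 [0.5733 0.2219 0.3147] [-0.6  1.  -0.2]
0.311 [0.5733 0.2219 0.3107] [-0.5  0.3  0.4]
0.307 [0.5733 0.2219 0.3067] [-0.7  1.9 -0.3]
0.303 [0.5733 0.2219 0.3027] [-0.7  0.7  0.2]
0.299 [0.5733 0.2219 0.2987] [ 0.4  0.4 -0.7]
0.295 [0.5733 0.2219 0.2947] [0.3 1.1 1. ]
0.291 [0.5733 0.2219 0.2907] [-0.6  0.5 -0.2]
0.287 [0.5733 0.2219 0.2867] [ 0.5  0.8 -0.4]
0.283 [0.5733 0.2219 0.2827] [-0.7  1.6  0. ]
0.279 [0.5732 0.2219 0.2787] [ 0.1  0.9 -1.1]
0.275 [0.5733 0.2219 0.2747] [-0.   0.6 -0.9]
0.2735 [0.5734 0.2219 0.2734] [ 0.2  0.5 -0.1]
0.272 [0.5734 0.2219 0.272 ] [ 0.   0.9 -0.5]
0.2705 [0.5733 0.2219 0.2704] [-0.3  0.7 -0.6]
0.269 [0.5735 0.2219 0.269 ] [0.5 0.7 1.8]
0.2675 [0.5735 0.2218 0.269 ] [-2.1  0.6 11. ]
21.2583
```

Run:
```python
from h import *
x,y=.5734,.2219
bot.move_linear([x,y,.269],max_speed=.03)
set_gripper(.06);bot.sleep(.3);st=bot.state();print(st["width"],st["finger_force"],f())
bot.move_linear([x,y,.36],max_speed=.12)
s=wrist();cv2.imwrite("pics/home.png",s["color"][100:350,130:382])
h=cv2.cvtColor(s["color"],cv2.COLOR_BGR2HSV).astype(int)
m=(h[...,0]>100)&(h[...,0]<125)&(h[...,1]>110);m[:,:200]=0;m[:,315:]=0
for ar,c,k in sorted(blobs(m),key=lambda q:-q[0])[:3]:
  v,u=np.nonzero(k);P=onplane(s,np.c_[u,v],.134);print(ar,c.round(),P.mean(0).round(4),np.ptp(P,0).round(4))
set_gripper(0.0)
print(goto([.5425,.1337,.30]),bot.state()["t"],bot.state()["width"])
```

```text
0.060159256659894925 0.0 [ 0.7  0.3 -0.8]
2967 [263. 294.] [0.5587 0.1527 0.134 ] [0.08  0.098 0.   ]
712 [258. 216.] [0.5739 0.2219 0.134 ] [0.022  0.0222 0.    ]
73 [256. 244.] [0.5662 0.2006 0.134 ] [0.0097 0.009  0.    ]
[-2.20684163e-08  5.73076573e-05  3.89503187e-05] 25.65 0.00015656717089561323
```

View pics/home.png

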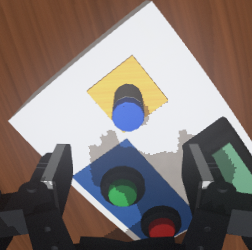

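The probe stands in the well, cap at crop (128,117) and size 22 mm at the expected 0.134 m height, so it is home and upright. Now I'll press the green button.

Run:
```python
from h import *
x,y=.5425,.1337
f0=bot.state()["force"];z=.284
bot.move_linear([x,y,z],max_speed=.08)
while z>.268:
    z-=.001;bot.move_linear([x,y,z],max_speed=.03);st=bot.state();d=st["force"]-f0
    print(round(z,4),st["tcp_pos"][2].round(4),d.round(1))
    if d[2]>14: break
t=st["t"];bot.sleep(1.1);st=bot.state();print(st["t"]-t,st["tcp_pos"][2],(st["force"]-f0).round(1))
bot.move_linear([x,y,.36],max_speed=.1)
bot.sleep(.3)
s=viewer.snapshot("top");W=cloud(s)
for q in("start_top","stop_top"):
  for d in nets.regions_of("top",q)[:1]:print(q,d["conf"],np.nanpercentile(W[d["region"]],95,axis=0).round(4))
m=(np.hypot(W[...,0]-.5734,W[...,1]-.2219)<.03)&(W[...,2]>.12);print("head",W[m].mean(0).round(4),W[m][:,2].max())
print(bot.state()["t"],f())
```

```text
0.283 0.2832 [-0.9 -1.5  0.8]
0.282 0.282 [-0.7 -0.1  0.3]
0.281 0.2809 [-0.2 -0.5  0.5]
0.28 0.2801 [-0.9 -1.4  1.5]
0.279 0.2791 [-1.2 -0.5  2.4]
0.278 0.2781 [-1.4 -0.3  2.3]
0.277 0.277 [ 0.3 -0.4  3.7]
0.276 0.2761 [-0.7  0.   4.8]
0.275 0.2751 [-0.7  0.1  4.8]
0.274 0.2745 [-0.5 -0.6  9.1]
0.273 0.2743 [-4.8 -0.7 16.4]
1.1000000000000014 0.27431909212732214 [-3.4 -0.8 15.4]
stop_top 0.63 [0.5744 0.0843 0.11  ]<stdin>:15: RuntimeWarning: Mean of empty slice.
  ret = um.true_divide(
Traceback (most recent call last):
ValueError: zero-size array to reduction operation maximum which has no identity
```

The button reached its hard stop (force rose sharply after 6 mm of travel) and was held for 1.1 s. The arm hides the top view, so I'll check with the wrist camera and hand in.

Run:
```python
from h import *
s=wrist();h=cv2.cvtColor(s["color"],cv2.COLOR_BGR2HSV).astype(int)
m=(h[...,0]>100)&(h[...,0]<125)&(h[...,1]>110)
for ar,c,k in sorted(blobs(m),key=lambda q:-q[0])[:8]:
  v,u=np.nonzero(k);P=onplane(s,np.c_[u,v],.134)
  if np.hypot(*(P.mean(0)[:2]-[.5734,.2219]))<.02: print(ar,c.round(),P.mean(0).round(4),np.ptp(P,0).round(4))
print(bot.state()["t"],f());print(hand_in())
```

```text
945 [264.  82.] [0.5736 0.2214 0.134 ] [0.0227 0.0228 0.    ]
31.3667 [-0.8  0.2  0. ]
the job is handed in; nothing more can be done
None
```

I put the blue-capped probe fully home in the well and let go, held the green start button at its stop for 1.1 s and released it, then handed the job in at about 31 s; no verdict came back, and I had no clear view of the green button after release.

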